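# Fish the stirring paddle out of the melting tank

## Robot

A 6-joint arm with a two-finger parallel gripper is mounted at the origin on the work surface. World frame = base frame: x ahead of the robot, y to its left, z up, the work surface at z = 0. Lengths are in m, angles in rad, forces in N, time in s.
With the tool pointing down it reaches from about 0.35 to 0.775 m from the base axis. Payload 5.5 kg.
Tool frame: the origin (TCP) lies where the fingers leave the gripper's body, on its centre line; the fingertips stand env.tip_reach ahead of it and the grasp point (between the pads) lies 54 mm ahead of it (env.tip_reach is the distance from the TCP to the fingertips, in m); z points along the fingers, y is the line along which they close (so a half turn about z gives the same grasp; the last joint's range is limited). The gripper opens to 85 mm and grips with 20 to 120 N. Pads are 22 mm wide; open, the fingers measure 114 mm over their backs; the gripper's body (76 mm by 85 mm) begins 54 mm behind the grasp point. The pads swing forward as they close: fully open they stand 13 mm farther back than shut.
Start: joints at [1.022, 0.313, 0.046, 1.304, 0, 1.431], TCP at [0.229, 0.528, 0.304] pointing down, gripper open.
Joint ranges: [-2.76, 2.76], [-0.86, 1.69], [-1.03, 1.26], [-2.2, 2.34], [-1.47, 1.5], [-3.14, 3.14]. Speed limits (rad/s): [2.57, 2.57, 3.14, 3.14, 3.14, 3.14].

## Interface

Orientations are given as a unit quaternion [w, x, y, z].
In Python, from workcell import status, optics, hand_in, env gives the robot as it stands.
- The arm moves only by the shell command python3 -m handwheel 'ROWS' [FORCE]. ROWS is a JSON object whose one key "deltas" holds a list of rows, each a list of 5 numbers: the opening, from -1 (shut) to 1 (fully open), then the shift along the tool's x, y, z in units of 40 mm (1.0 is 40 mm), then the turn about the tool's z in units of 10 degrees (1.0 is 10 degrees). In form: {"deltas": [[jaw, x, y, z, roll], ...]}. A call has 1 to 20 rows; each row shifts and turns the commanded pose from where the row before left it, along the tool's axes as they then stand; what a row does not reach is not made up. A row lasts 1/8 s, in which the tool goes at most 62.5 mm and 10.7 degrees, less where a joint would pass 70% of its speed; a pose out of reach is approached as far as the arm can. A call is refused whole if a number of a shift passes 1 or a number of a turn 1, either way. A call with a gripper value outside its range is refused whole. The fingers move at their own pace and stop on an object; FORCE is the grip in N (left out, the last holds). Time passes only in rows, so rows that do not move let the fingers close. It gives the time, the measured TCP pose, the force, the opening and the grip force at its end, in the units of the state.
- status.get_state(): the state, without advancing time (a new reading comes with each control period).
- optics.read_camera(name): name is "scene" or "side" or "wrist"; returns a dict with "frame" (420x560x3 uint8, red, green, blue), "depth" (420x560 float32, m along the optical axis (not along the pixel's ray), 0 where there is no reading), "vfov" (degrees; the focal length in pixels is half the picture's height over the tangent of half this angle, whatever the lens; pixels are square), "cx", "cy" (the principal point, pixels), "origin" and "attitude" of the camera in the world. Camera axes: x right, y down, z forward; pixel columns grow to the right and rows downward; lengths in m; the calibration is good to about 2 mm. A picture is of the moment at which its call begins.
- hand_in(): hands the job in; it is judged then, once.
The state is a dict: "clock": time; "joint_pos": joint angles; "qvel": joint speeds; "tau": joint torques, N m; "tcp_pos": TCP position; "orientation": TCP orientation; "wrist_force": force on the tool from outside, world axes, zero at the start; "ft_torque": the same for the moment, N m; "finger_gap": finger opening in m; "grip_force": force on a finger pad.
Only numpy, scipy, OpenCV 4.12 (cv2) and the standard library are available. Lean on these libraries where they do the work, as an engineer would, in place of code of your own. Each camera call takes 0.05 s, during which the arm holds its last target. There are 200 camera calls.

## Task

The long wooden stirring paddle has been left lying on the floor of the empty chocolate melting tank, and it is longer than the tank's hatch: ease it out at a slant, one end first, without forcing it against the tank, and then hold it level and still right above the tank, a hand's breadth clear of the deck. Finish while still holding it there in the gripper (do not put it down), and leave everything else where it stands.

Things in the scene. Friction and masses are not known exactly. Their poses are not given: they have to be found in the camera images.
- tank: Fixed steel melting tank, dry, 300 (its x) x 500 (its y) x 130 tall, origin at the underside's centre, z up, may be turned. Flat basin floor 12 above the table; inside 288 x 488. A steel deck 8 thick (underside at 122, top at 130 above the table) covers it but for one hatch in the middle, 180 (x) x 260 (y).
- hatch (a point): centre of the hatch opening, level with the deck's top (130 above the table); axes as the tank's
- paddle: Loose wooden paddle, 330 long, flat on the basin floor roughly along the tank's y, both ends hidden under the deck. Origin mid-length, on its underside; x runs handle to blade (towards the tank's +y), z up. Handle: bar 24 wide, 16 thick, x = -165 to +75. Blade: 50 wide, 12 thick, x = +75 to its rounded tip at +165. About 0.13 kg, centre of mass at x = +16.
- handle_end (a point): middle of the paddle's handle end face, 165 from its origin (x = -165), 8 above its underside
- blade_end (a point): tip of the paddle's blade, 165 from its origin (x = +165), 6 above its underside
- cup: Bystander, sizes in mm: small open steel cup, 52 wide, 50 tall, standing on the tank's deck beyond the hatch. Origin at the underside's centre. Leave alone.
- ring_mould: Bystander, sizes in mm: steel ring mould, 48 outer diameter, 30 tall, standing on the tank's deck beyond the hatch. Origin at the underside's centre. Leave alone.
- jar: Bystander, sizes in mm: amber glass jar with a lid, 68 diameter, 100 tall, on the table to the left of the tank. Origin at the underside's centre. Leave alone.
- bowl: Bystander, sizes in mm: white bowl, 110 wide, 50 tall, on the table to the left of the tank. Origin at the underside's centre. Leave alone.
- palette_knife: Bystander, sizes in mm: spatula with a dark wooden handle, 250 long, lying on the table to the right of the tank. Origin at the underside's centre. Leave alone.

How it is judged:
On the way:
1. the paddle slants through the hatch: one end above the deck's top, the other still below the deck (((height (world z) of handle_end above 0.135 m and height (world z) of blade_end below 0.118 m) or (height (world z) of blade_end above 0.135 m and height (world z) of handle_end below 0.118 m))), for 0.2 s.
At the end, for the whole second after the job is handed in: The paddle is held in the fingers and still (under 30 mm/s and 0.15 rad/s), its flat faces level within 0.2 rad, both ends at least 40 mm above the deck's top (z over 0.17 m), its middle within 150 mm horizontally of the hatch's centre, not touching the tank (height (world z) of each of handle_end, blade_end above 0.17 m and angle between paddle's own z axis and vertical below 0.2 rad and horizontal distance between paddle and hatch below 0.15 m and contact force between paddle and the fingers above 1 N and contact force between paddle and tank below 0.1 N and linear speed of paddle below 0.03 m/s and angular speed of paddle below 0.15 rad/s); the arm keeps its last pose, push and grip.
It fails at once if the paddle is forced against the tank (over 40 N) (contact force between paddle and tank above 40 N).
It fails at once if another thing is moved more than 25 mm (distance of any of cup, ring_mould, jar, bowl, palette_knife from where it was at the start of the episode above 0.025 m).
It also fails if it takes over 48 s, if anything falls off the work surface, if the arm or the gripper's body presses on something with over 40 N, if the wrist force passes 120 N, or if a joint passes its speed limit or range.

## Working session

There is one attempt and no reset: what is moved stays moved. The work goes in short steps, Python scripts to look and compute and a shell command to move; the robot and the scene stay as the last step left them, time stands still between calls to the robot, and variables do not carry over. Pictures are saved under pics/ and viewed, at most 10 in all, crops included, and the job is handed in when it is done.

```bash
mkdir -p pics; ls
cat > h.py <<'E'
import numpy as np, cv2
from workcell import status, optics, hand_in, env
from scipy.spatial.transform import Rotation as R
def rot(q): 
    q=np.array(q,float)
    return q if q.shape==(3,3) else R.from_quat(np.r_[q[1:],q[0]]).as_matrix()
def cam(n):
    c=optics.read_camera(n); c['R']=rot(c['attitude']); c['f']=210/np.tan(np.radians(c['vfov'])/2); return c
def ray(c,u,v):
    return c['R']@np.array([(u-c['cx'])/c['f'],(v-c['cy'])/c['f'],1])
def plane(c,u,v,z):
    d=ray(c,u,v); o=np.array(c['origin']); return o+d*(z-o[2])/d[2]
def cloud(c):
    v,u=np.mgrid[:420,:560]; d=c['depth']
    P=np.stack([(u-c['cx'])/c['f']*d,(v-c['cy'])/c['f']*d,d],-1)
    P=P@c['R'].T+np.array(c['origin']); P[d==0]=np.nan; return P
E
python3 - <<'E'
from h import *
print(status.get_state(), env.tip_reach)
ims=[]
for n in ['scene','side','wrist']:
    c=cam(n); cv2.imwrite(f'pics/{n}0.png',c['frame'][...,::-1]); print(n,c['origin'],c['attitude'],c['vfov'],c['cx'],c['cy'])
    np.savez(f'{n}0.npz',**c)
E
```

```text
pics
{'clock': 0.0, 'joint_pos': array([1.02240418e+00, 3.14032960e-01, 4.49722069e-02, 1.30358193e+00,
       1.63495457e-05, 1.43119770e+00]), 'qvel': array([ 0.00098507,  0.00021803,  0.00131623, -0.00031649, -0.00152342,
       -0.00110205]), 'tau': array([ 9.77147538e-04, -4.80626178e+01,  2.98531741e+01,  1.94885029e-02,
       -2.05115334e-04,  3.59995715e-05]), 'tcp_pos': array([0.22837211, 0.52729691, 0.30298744]), 'orientation': array([-3.19038920e-04,  2.02976433e-01,  9.79183188e-01, -8.66337212e-04]), 'wrist_force': array([ 0.10463837, -0.09370259, -0.46810562]), 'ft_torque': array([ 0.01134371,  0.01234504, -0.06908208]), 'grip_force': 0.0, 'finger_gap': 0.08560319089787925} 0.0726
scene [ 1.20026341 -0.33777501  1.11765176] [-0.26121417  0.81895482  0.48808916 -0.15115929] 54.905153057874834 282.0927389861551 201.86121111191318
side [ 0.43151394 -0.89278783  0.95502582] [-0.4019779   0.9120339  -0.07192351  0.03788054] 56.920150058437315 274.42650733998937 210.71072725056368
wrist [0.16279234 0.55505307 0.37388203] [0.11977052 0.82733028 0.54335283 0.077119  ] 59.60605022350789 277.68544312980003 209.23641332654583
```

View pics/scene0.png

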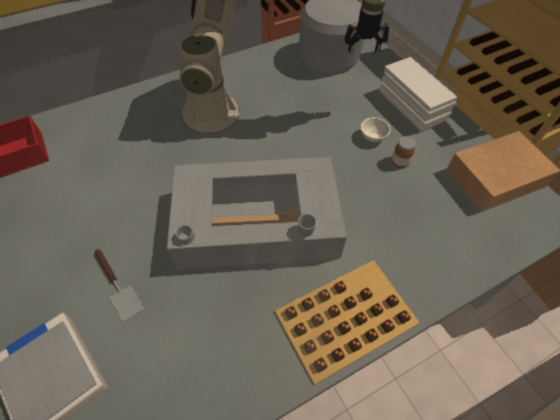

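View pics/side0.png

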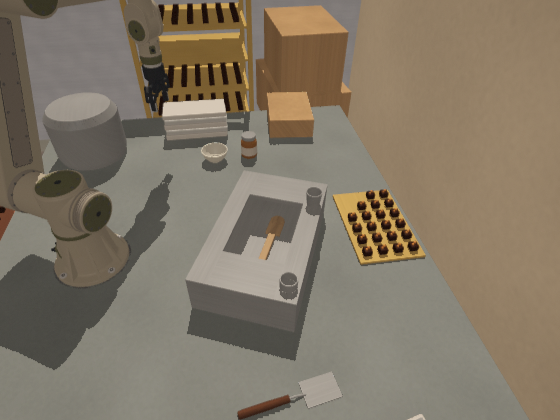

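Scene view: the tank spans about (170–343, 160–265), the hatch (213–298, 175–230), and the orange paddle lies at row 217 with its blade on the right (+y). The cup (308,222) and ring (185,234) stand on the far deck strip. The side view agrees: paddle (263–283, 217–258), cup (314,198), ring (289,284).

```bash
cat > meas.py <<'E'
from h import *
import sys
def wood(c,P,box):
    hsv=cv2.cvtColor(c['frame'],cv2.COLOR_RGB2HSV)
    m=(hsv[...,0]>4)&(hsv[...,0]<24)&(hsv[...,1]>90)&(hsv[...,2]>50)
    return m&(P[...,0]>box[0])&(P[...,0]<box[1])&(P[...,1]>box[2])&(P[...,1]<box[3])
E
python3 - <<'E'
from meas import *
import numpy as np
for n in ['scene','side']:
    c=dict(np.load(n+'0.npz')); P=cloud(c)
    z=P[...,2]; D=(abs(z-.13)<.006)&(P[...,0]>.2)&(P[...,0]<.9)&(abs(P[...,1])<.45)
    m=D.astype(np.uint8); k,l,s,_=cv2.connectedComponentsWithStats(m); i=1+np.argmax(s[1:,4]); D=l==i
    pts=P[D][:,:2].astype(np.float32)
    print(n,'deck n',len(pts),'medz',np.median(P[D][:,2]),cv2.minAreaRect(pts))
    # hatch contour: hole rays onto z=.13
    cs,h=cv2.findContours((l==i).astype(np.uint8),cv2.RETR_CCOMP,cv2.CHAIN_APPROX_NONE)
    for q,hh in zip(cs,h[0]):
        if hh[3]>=0 and cv2.contourArea(q)>800:
            w=np.array([plane(c,u,v,.13)[:2] for u,v in q[:,0]],np.float32); print(' hatch',cv2.minAreaRect(w), cv2.boxPoints(cv2.minAreaRect(w)).round(3).tolist())
    W=wood(c,P,(.35,.75,-.25,.25)); k,l,s,_=cv2.connectedComponentsWithStats(W.astype(np.uint8)); i=1+np.argmax(s[1:,4]); W=l==i
    print(' wood',s[i], np.nanpercentile(P[W],[2,50,98],axis=0).round(3).tolist())
    w=np.array([plane(c,u,v,.027)[:2] for v,u in np.argwhere(W)]); mu=w.mean(0); vv=np.linalg.svd(w-mu,full_matrices=False)[2][0]
    print(' axis',mu,vv, np.degrees(np.arctan2(vv[1],vv[0])),((w-mu)@vv).min(),((w-mu)@vv).max())
    t=(w-mu)@vv*np.sign(vv[1]); o=(w-mu)@np.array([-vv[1],vv[0]])
    for a in np.arange(-.14,.15,.02):
        b=o[abs(t-a)<.01]; 
        if len(b): print('  ',a.round(2),b.min().round(3),b.max().round(3),len(b))
    O=(z>.145)&(z<.2)&(P[...,0]>.3)&(P[...,0]<.8)&(abs(P[...,1])<.3)
    k,l,s,_=cv2.connectedComponentsWithStats(O.astype(np.uint8))
    for j in range(1,k):
        if s[j,4]>20: print(' obj',s[j],np.nanmedian(P[l==j],axis=0).round(3))
E
```

```text
scene deck n 8672 medz 0.1328716172375773 ((0.5459563732147217, -0.06360083818435669), (0.5014497637748718, 0.30619922280311584), 66.16847229003906)
 hatch ((0.5756397247314453, -0.05704942345619202), (0.31241917610168457, 0.23140256106853485), 66.0008773803711) [[0.4059999883174896, -0.15299999713897705], [0.6179999709129333, -0.24699999392032623], [0.7450000047683716, 0.039000000804662704], [0.5329999923706055, 0.13300000131130219]]
 wood [212 211  88  14 668] [[0.489, -0.192, 0.02], [0.55, -0.066, 0.029], [0.604, 0.055, 0.035]]
 axis [ 0.54756346 -0.06692307] [-0.40484823 -0.9143839 ] -113.8816168289167 -0.13843142999292699 0.14205726038291233
   -0.14 -0.015 0.012 30
   -0.12 -0.015 0.013 55
   -0.1 -0.013 0.011 42
   -0.08 -0.014 0.013 43
   -0.06 -0.014 0.014 48
   -0.04 -0.012 0.014 50
   -0.02 -0.011 0.013 41
   0.0 -0.013 0.014 43
   0.02 -0.012 0.013 44
   0.04 -0.01 0.014 45
   0.06 -0.012 0.016 48
   0.08 -0.018 0.017 53
   0.1 -0.02 0.018 57
   0.12 -0.019 0.016 56
   0.14 -0.018 0.001 13
 obj [298 213  19  22 275] [0.71  0.016 0.169]
 obj [180 224  15  18  98] [ 0.571 -
[... 348 characters left out ...]
0488758087], [0.6880000233650208, 0.017000000923871994], [0.5170000195503235, 0.09300000220537186]]
 wood [259 216  26  44 459] [[0.53, -0.102, 0.021], [0.579, 0.008, 0.027], [0.625, 0.076, 0.033]]
 axis [ 0.57911345 -0.00279208] [-0.41690148 -0.90895168] -114.63911871790907 -0.09118524576445539 0.11208653853006538
   -0.12 -0.01 0.009 5
   -0.1 -0.012 0.011 36
   -0.08 -0.012 0.012 35
   -0.06 -0.012 0.012 33
   -0.04 -0.012 0.012 35
   -0.02 -0.013 0.012 34
   0.0 -0.023 0.024 51
   0.02 -0.025 0.025 64
   0.04 -0.024 0.026 61
   0.06 -0.025 0.025 59
   0.08 -0.024 0.02 44
   0.1 -0.003 0.001 2
 obj [306 186  17  19 246] [0.715 0.009 0.169]
 obj [279 272  19  14  94] [ 0.578 -0.278  0.156]
```

```bash
python3 -m handwheel '{"deltas": [[0.3,0,0,0,1],[0.3,0,0,0,1],[0.3,0,0,0,1],[0.3,0,0,0,1],[0.3,0,0,0,1],[0.3,0,0,0,1],[0.3,0,0,0,1],[0.3,0,0,0,1],[0.3,0,0,0,1],[0.3,0,0,0,0.08]]}'
python3 -m handwheel '{"deltas": [[0.3,-0.4,0.5,0,0],[0.3,-0.85,0.95,0,0],[0.3,-0.85,0.95,0,0],[0.3,-0.85,0.95,0,0],[0.3,-0.85,0.95,0,0],[0.3,-0.85,0.95,0,0],[0.3,-0.85,0.95,0,0],[0.3,-0.85,0.95,0,0],[0.3,-0.85,0.95,0,0],[0.3,-0.85,0.95,0,0],[0.3,-0.85,0.95,0,0],[0.3,-0.85,0.95,0,0],[0.3,-0.85,0.95,0,0],[0.3,-0.85,0.95,0,0],[0.3,-0.4,0.5,0,0],[0.3,0,0,0,0]]}'
cat > st.py <<'E'
from h import *
H=np.array([.548,-.064,0]); a=np.radians(66.1); ey=np.array([np.cos(a),np.sin(a),0]); ex=np.array([np.sin(a),-np.cos(a),0])
if __name__=='__main__':
    s=status.get_state(); Q=rot(s['orientation']); p=s['tcp_pos']
    print('t',s['clock'].__round__(2),'tank xy',((p-H)@ex).round(4),((p-H)@ey).round(4),'z',p[2].round(4),'gap',s['finger_gap'],'F',s['grip_force'],s['wrist_force'].round(1),'tooly',np.degrees(np.arctan2(Q[1,1],Q[0,1])).round(2),'tilt',Q[:,2].round(3))
    print(s['joint_pos'].round(2))
E
python3 st.py
```

```text
clock: 1.4
tcp_pos: [0.2285, 0.5275, 0.3036]
orientation: [0.0, 0.839, 0.543, -0.0]
wrist_force: [-0.5, -0.2, -0.4]
finger_gap: 0.0558
grip_force: 0.0
clock: 3.4
tcp_pos: [0.5216, -0.1254, 0.3033]
orientation: [-0.0, 0.84, 0.543, -0.0]
wrist_force: [-0.5, 0.7, 0.6]
finger_gap: 0.056
grip_force: 0.0
t 3.4 tank xy 0.0007 -0.0669 z 0.3033 gap 0.056049243870438345 F 0.0 [-0.5  0.7  0.6] tooly -24.23 tilt [-0.  0. -1.]
[-0.39  0.24 -0.06  1.28  0.    1.61]
```

```bash
cat > wr.py <<'E'
from meas import *; from st import *; import sys
c=cam('wrist'); P=cloud(c); cv2.imwrite('pics/wr_%s.png'%sys.argv[1],c['frame'][...,::-1])
W=wood(c,P,(.35,.75,-.3,.25)); k,l,s,_=cv2.connectedComponentsWithStats(W.astype(np.uint8)); i=1+np.argmax(s[1:,4]); W=l==i
z=float(sys.argv[2]); w=np.array([plane(c,u,v,z) for v,u in np.argwhere(W)])-H
x=w@ex;y=w@ey; print(s[i],'medz',np.nanmedian(P[W][:,2]))
for b in np.arange(-.16,.2,.02):
    q=x[abs(y-b)<.005]
    if len(q)>4: print(b.round(2),q.min().round(4),q.max().round(4),((q.min()+q.max())/2).round(4))
E
python3 wr.py a .028
```

```text
[ 250    0   58  273 7555] medz 0.02853030920070143
-0.16 -0.0126 0.0102 -0.0012
-0.14 -0.0123 0.0112 -0.0006
-0.12 -0.012 0.0111 -0.0004
-0.1 -0.0117 0.0111 -0.0003
-0.08 -0.0113 0.012 0.0003
-0.06 -0.011 0.012 0.0005
-0.04 -0.0107 0.0129 0.0011
-0.02 -0.0104 0.0128 0.0012
-0.0 -0.0101 0.0127 0.0013
0.02 -0.0098 0.0135 0.0019
0.04 -0.0094 0.0135 0.002
0.06 -0.0091 0.0142 0.0025
0.08 -0.0216 0.0269 0.0027
```

View pics/wr_a.png

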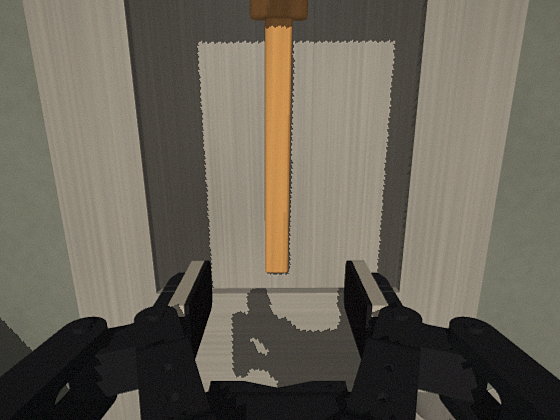

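The wrist view shows the handle centred between the open fingers, column 277, with its end at row 273 and the blade beginning at row 20. It measures z = 28 mm and sits about 1° off my heading.

```bash
python3 -m handwheel '{"deltas": [[0.3,0,0,0.5,0.07],[0.3,0,0,0.8,0],[0.3,0,0,0.8,0],[0.3,0,0,0.8,0],[0.3,0,0,0.8,0],[0.3,0,0,0.8,0],[0.3,0,0,0.5,0],[0.3,0,0,0.25,0],[0.3,0,0,0.12,0],[0.3,0,0,0,0]]}' 25
python3 st.py
python3 -m handwheel '{"deltas": [[-1,0,0,0,0],[-1,0,0,0,0],[-1,0,0,0,0],[-1,0,0,0,0],[-1,0,0,0,0],[-1,0,0,0,0]]}' 25
python3 st.py
```

```text
clock: 4.7
tcp_pos: [0.5213, -0.1235, 0.0896]
orientation: [0.0, 0.843, 0.538, 0.0]
wrist_force: [0.1, 0.5, -0.2]
finger_gap: 0.0557
grip_force: 0.0
t 4.7 tank xy -0.0003 -0.0652 z 0.0896 gap 0.055655560677584634 F 0.0 [ 0.1  0.5 -0.2] tooly -24.88 tilt [ 0.001 -0.    -1.   ]
[-0.38  0.4  -0.39  0.78  0.    1.62]
clock: 5.45
tcp_pos: [0.5216, -0.1239, 0.0899]
orientation: [0.001, 0.843, 0.538, 0.0]
wrist_force: [-0.1, 0.3, 6.2]
finger_gap: 0.0235
grip_force: 25.7
t 5.45 tank xy 0.0002 -0.0655 z 0.0899 gap 0.023547278270132463 F 25.691043734550476 [-0.1  0.3  6.2] tooly -24.92 tilt [ 0.001 -0.    -1.   ]
[-0.38  0.4  -0.39  0.78  0.    1.62]
```

```bash
python3 -m handwheel '{"deltas": [[-1,0.1,0,-0.1,0],[-1,0.3,0,-0.1,0],[-1,0.3,0,-0.2,0],[-1,0.3,0,-0.2,0],[-1,0.3,0,-0.2,0],[-1,0.2,0,-0.2,0],[-1,0,0,-0.3,0],[-1,0,0,-0.3,0],[-1,0,0,-0.3,0],[-1,0,0,0,0]]}'
python3 st.py
python3 - <<'E'
from h import *
for n in ['side','scene']:
    c=cam(n); cv2.imwrite(f'pics/{n}1.png',c['frame'][...,::-1])
a=cv2.imread('pics/side1.png')[130:340,150:400]; b=cv2.imread('pics/scene1.png')[100:310,130:380]
cv2.imwrite('pics/c1.png',cv2.resize(np.hstack([a,b]),(800,336)))
E
```

```text
clock: 6.7
tcp_pos: [0.5471, -0.0699, 0.1665]
orientation: [0.001, 0.843, 0.538, 0.001]
wrist_force: [-0.1, 0.7, -1.9]
finger_gap: 0.0233
grip_force: 24.9
t 6.7 tank xy 0.0016 -0.0057 z 0.1665 gap 0.0233042067708408 F 24.85856920480728 [-0.1  0.7 -1.9] tooly -24.96 tilt [ 0.002 -0.001 -1.   ]
[-0.27  0.35 -0.26  0.97  0.    1.73]
```

View pics/c1.png

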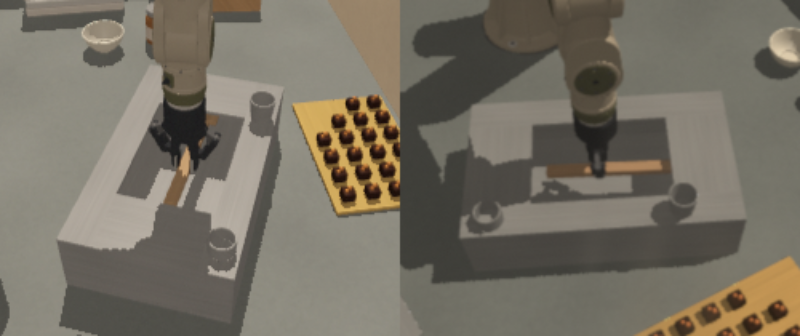

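The paddle is held with its handle end at crop px (545,172) in the scene view, just inside the hatch. I can't tell its slant by eye, so I'll measure it from depth.

```bash
cat > sl.py <<'E'
from meas import *; from st import *
for n in ['wrist','scene','side']:
    c=cam(n); P=cloud(c); W=wood(c,P,(.35,.75,-.35,.25))&(P[...,2]>.0)
    k,l,s,_=cv2.connectedComponentsWithStats(W.astype(np.uint8))
    W=np.isin(l,[j for j in range(1,k) if s[j,4]>25])
    q=P[W]; x=(q-H)@ex; y=(q-H)@ey; ok=(abs(x)<.07)&(q[:,2]>.02); x,y,z=x[ok],y[ok],q[ok][:,2]
    print(n,len(z))
    if len(z)<30: continue
    print(' slope deg',np.degrees(np.arctan(np.polyfit(y,z,1)[0])).round(1))
    for b in np.arange(-.34,.36,.03):
        m=abs(y-b)<.015
        if m.sum()>5: print('  y%.2f x%.3f z%.3f'%(b,np.median(x[m]),np.median(z[m])),end=';')
    print(' yrange',np.percentile(y,[0.5,99.5]).round(3))
E
python3 sl.py
```

```text
wrist 24143
 slope deg -0.6
  y-0.04 x0.001 z0.104;  y-0.01 x0.001 z0.104;  y0.02 x0.002 z0.104;  y0.05 x0.002 z0.103;  y0.08 x0.003 z0.103;  y0.11 x0.002 z0.103; yrange [-0.052  0.096]
scene 519
 slope deg -0.8
  y-0.10 x0.003 z0.107;  y-0.07 x0.004 z0.106;  y-0.04 x0.006 z0.105;  y-0.01 x0.009 z0.106;  y0.02 x0.004 z0.105;  y0.05 x0.005 z0.105;  y0.08 x0.004 z0.104;  y0.11 x0.008 z0.104; yrange [-0.104  0.126]
side 300
 slope deg -1.4
  y-0.10 x0.001 z0.105;  y-0.07 x0.001 z0.105;  y-0.04 x0.002 z0.105;  y-0.01 x0.000 z0.105;  y0.02 x-0.004 z0.105;  y0.14 x0.017 z0.099; yrange [-0.105  0.154]
```

Torsional friction holds the paddle level at 25 N. I'll use the hatch's +y edge as a gentle fulcrum on the blade and drop the grip to 20 N.

```bash
python3 -m handwheel '{"deltas": [[-1,0,0,-0.2,0],[-1,0,0,-0.15,0],[-1,0,0,-0.15,0],[-1,0,0,-0.15,0],[-1,0,0,-0.15,0],[-1,0,0,-0.15,0],[-1,0,0,0,0]]}' 20
python3 sl.py; python3 st.py
```

```text
clock: 7.82
tcp_pos: [0.5466, -0.0694, 0.2037]
orientation: [0.0, 0.843, 0.538, 0.0]
wrist_force: [0.4, 0.3, -2.1]
finger_gap: 0.0231
grip_force: 24.6
wrist 23240
 slope deg -8.3
  y-0.04 x0.001 z0.147;  y-0.01 x0.001 z0.143;  y0.02 x0.002 z0.138;  y0.05 x0.002 z0.134;  y0.08 x0.003 z0.130;  y0.11 x0.003 z0.127; yrange [-0.047  0.1  ]
scene 549
 slope deg -8.2
  y-0.10 x0.005 z0.156;  y-0.07 x0.006 z0.152;  y-0.04 x0.005 z0.149;  y-0.01 x0.033 z0.178;  y0.02 x0.006 z0.139;  y0.05 x0.006 z0.136;  y0.08 x0.006 z0.131;  y0.11 x0.007 z0.126; yrange [-0.104  0.123]
side 278
 slope deg -6.9
  y-0.10 x0.001 z0.154;  y-0.07 x0.002 z0.152;  y-0.04 x0.005 z0.148;  y-0.01 x0.001 z0.144;  y0.02 x-0.002 z0.140;  y0.08 x0.014 z0.129; yrange [-0.107  0.102]
t 7.97 tank xy 0.0007 -0.0055 z 0.203 gap 0.0230427336642731 F 24.61274117231369 [-0.1  0.4 -1.2] tooly -24.93 tilt [ 0.  0. -1.]
[-0.27  0.32 -0.2   1.05  0.    1.73]
```

```bash
python3 -m handwheel '{"deltas": [[-1,0,0,-0.15,0],[-1,0,0,-0.2,0],[-1,0,0,-0.2,0],[-1,0,0,-0.2,0],[-1,0,0,-0.2,0],[-1,0,0,-0.2,0],[-1,0,0,-0.2,0],[-1,0,0,-0.15,0],[-1,0,0,0,0],[-1,0,0,0,0]]}' 20
python3 sl.py; python3 st.py
```

```text
clock: 9.22
tcp_pos: [0.5464, -0.0693, 0.263]
orientation: [-0.0, 0.843, 0.538, 0.0]
wrist_force: [0.8, -0.3, -1.7]
finger_gap: 0.0232
grip_force: 23.7
wrist 21780
 slope deg -29.1
  y-0.04 x0.001 z0.214;  y-0.01 x0.001 z0.202;  y0.02 x0.002 z0.186;  y0.05 x0.002 z0.170;  y0.08 x0.003 z0.153;  y0.11 x0.003 z0.138; yrange [-0.038  0.113]
scene 636
 slope deg -28.5
  y-0.10 x0.006 z0.246;  y-0.07 x0.006 z0.234;  y-0.04 x0.007 z0.218;  y-0.01 x0.009 z0.211;  y0.02 x0.007 z0.186;  y0.05 x0.007 z0.170;  y0.08 x0.007 z0.154;  y0.11 x0.010 z0.133;  y0.14 x0.011 z0.126; yrange [-0.099  0.125]
side 171
 slope deg -25.5
  y-0.10 x0.001 z0.245;  y-0.07 x0.006 z0.235;  y-0.04 x0.007 z0.218;  y-0.01 x0.002 z0.206;  y0.02 x-0.003 z0.189; yrange [-0.101  0.046]
t 9.38 tank xy 0.0006 -0.0055 z 0.2628 gap 0.023253400865796112 F 23.711983859539032 [-0.1 -0.  -1.6] tooly -24.93 tilt [-0.  0. -1.]
[-0.27  0.28 -0.1   1.19  0.    1.73]
```

The slant condition is met: 29°, handle end about 0.24 m, blade tip about 0.085 m. Next I draw the blade back and up out of the hatch.

```bash
python3 -m handwheel '{"deltas": [[-1,-0.1,0,0.1,0],[-1,-0.25,0,-0.1,0],[-1,-0.3,0,-0.1,0],[-1,-0.3,0,-0.1,0],[-1,-0.3,0,-0.1,0],[-1,-0.3,0,-0.1,0],[-1,-0.3,0,-0.1,0],[-1,-0.15,0,-0.1,0],[-1,0,0,-0.3,0],[-1,0,0,-0.4,0],[-1,0,0,-0.4,0],[-1,0,0,-0.4,0],[-1,0,0,-0.4,0],[-1,0,0,-0.2,0],[-1,0,0,0,0]]}' 25
python3 sl.py; python3 st.py
```

```text
clock: 11.25
tcp_pos: [0.513, -0.1417, 0.3718]
orientation: [0.001, 0.843, 0.538, 0.0]
wrist_force: [-0.5, -0.7, -2.6]
finger_gap: 0.0229
grip_force: 24.9
wrist 21726
 slope deg -28.8
  y-0.13 x-0.000 z0.326;  y-0.10 x-0.000 z0.317;  y-0.07 x0.000 z0.300;  y-0.04 x0.001 z0.284;  y-0.01 x0.002 z0.268;  y0.02 x0.002 z0.250; yrange [-0.118  0.033]
scene 1042
 slope deg -29.0
  y-0.19 x0.003 z0.352;  y-0.16 x0.006 z0.349;  y-0.13 x0.005 z0.333;  y-0.10 x0.009 z0.321;  y-0.07 x0.006 z0.299;  y-0.04 x0.006 z0.283;  y-0.01 x0.007 z0.268;  y0.02 x0.009 z0.250;  y0.05 x0.007 z0.231;  y0.08 x0.008 z0.215;  y0.11 x0.004 z0.204; yrange [-0.178  0.108]
side 316
 slope deg -28.6
  y-0.19 x-0.001 z0.350;  y-0.16 x0.004 z0.348;  y-0.13 x0.008 z0.330;  y-0.10 x0.005 z0.316;  y-0.07 x-0.003 z0.305;  y-0.04 x0.012 z0.278;  y-0.01 x0.012 z0.265;  y0.02 x0.015 z0.238;  y0.05 x0.022 z0.232;  y0.08 x0.019 z0.214; yrange [-0.182  0.1  ]
t 11.4 tank xy -0.001 -0.0854 z 0.3704 gap 0.02305460140870631 F 24.96586561203003 [-0.1  0.7 -1.8] tooly -24.91 tilt [-0.001  0.001 -1.   ]
[-0.42  0.22  0.08  1.44  0.    1.58]
```

```bash
python3 -m handwheel '{"deltas": [[-1,0.4,0,0,0],[-1,0.5,0,0.1,0],[-1,0.2,0,0.4,0],[-1,0,0,0.5,0],[-1,0,0,0.4,0],[-1,0,0,0.2,0],[-1,-0.02,0,0.2,0],[-1,-0.03,0,0.2,0],[-1,-0.03,0,0.2,0],[-1,-0.03,0,0.2,0],[-1,-0.03,0,0.2,0],[-1,-0.03,0,0.2,0],[-1,-0.03,0,0.2,0],[-1,-0.03,0,0.2,0],[-1,0,0,0,0]]}' 20
python3 sl.py; python3 st.py
```

```text
clock: 13.28
tcp_pos: [0.527, -0.1102, 0.2423]
orientation: [-0.001, 0.843, 0.538, -0.0]
wrist_force: [-0.3, -0.9, 0.8]
finger_gap: 0.0231
grip_force: 25.2
wrist 23072
 slope deg -8.5
  y-0.10 x-0.001 z0.186;  y-0.07 x-0.000 z0.183;  y-0.04 x0.000 z0.178;  y-0.01 x0.001 z0.174;  y0.02 x0.001 z0.169;  y0.05 x0.002 z0.165; yrange [-0.093  0.055]
scene 971
 slope deg -9.3
  y-0.16 x0.008 z0.197;  y-0.13 x0.004 z0.194;  y-0.10 x0.004 z0.189;  y-0.07 x0.007 z0.186;  y-0.04 x0.006 z0.180;  y-0.01 x0.006 z0.176;  y0.02 x0.004 z0.171;  y0.05 x0.006 z0.166;  y0.08 x0.006 z0.159;  y0.11 x0.005 z0.154;  y0.14 x0.007 z0.149;  y0.17 x0.005 z0.146; yrange [-0.147  0.168]
side 468
 slope deg -9.4
  y-0.16 x-0.000 z0.194;  y-0.13 x0.002 z0.194;  y-0.10 x0.001 z0.189;  y-0.07 x0.003 z0.184;  y-0.04 x0.000 z0.182;  y-0.01 x-0.006 z0.177;  y0.02 x0.011 z0.169;  y0.05 x0.011 z0.166;  y0.08 x0.020 z0.157;  y0.11 x0.016 z0.153;  y0.14 x0.009 z0.149;  y0.17 x0.002 z0.146; yrange [-0.153  0.168]
t 13.43 tank xy -0.0001 -0.0506 z 0.2432 gap 0.023513003214410057 F 25.174953639507294 [-0.4  0.1 -1.3] tooly -24.91 tilt [ 0.  0. -1.]
[-0.36  0.27 -0.16  1.14  0.    1.65]
```

```bash
python3 -m handwheel '{"deltas": [[-1,-0.03,0,0.15,0],[-1,-0.03,0,0.15,0],[-1,-0.02,0,0.15,0],[-1,0,0,0.15,0],[-1,0,0,0.1,0],[-1,0,0,0.1,0],[-1,0,0,0,0]]}' 20
python3 -m handwheel '{"deltas": [[-1,0,0,0,0],[-1,0,0,0,0],[-1,0,0,0,0],[-1,0,0,-0.1,0],[-1,0,0,-0.2,0],[-1,0,0,-0.3,0],[-1,0,0,-0.4,0],[-1,0,0,-0.4,0],[-1,0,0,-0.4,0],[-1,0,0,-0.3,0],[-1,0,0,-0.2,0],[-1,0,0,-0.1,0],[-1,0,0,0,0],[-1,0,0,0,0],[-1,0,0,0,0],[-1,0,0,0,0]]}' 60
python3 sl.py; python3 st.py;  python3 - <<'E'
from h import *
for n in ['side','scene']:
    c=cam(n); cv2.imwrite(f'pics/{n}2.png',c['frame'][...,::-1])
a=cv2.imread('pics/side2.png')[130:340,150:400]; b=cv2.imread('pics/scene2.png')[100:310,130:380]
cv2.imwrite('pics/c2.png',cv2.resize(np.hstack([a,b]),(800,336)))
E
```

```text
clock: 14.3
tcp_pos: [0.5259, -0.1131, 0.2108]
orientation: [-0.0, 0.843, 0.538, -0.0]
wrist_force: [0.4, -0.2, 0.2]
finger_gap: 0.0228
grip_force: 25.2
clock: 16.3
tcp_pos: [0.5259, -0.1132, 0.3068]
orientation: [-0.0, 0.843, 0.538, -0.0]
wrist_force: [0.2, 0.1, -1.3]
finger_gap: 0.022
grip_force: 63.2
wrist 23643
 slope deg -1.8
  y-0.19 x0.020 z0.130;  y-0.10 x-0.001 z0.246;  y-0.07 x-0.000 z0.245;  y-0.04 x0.000 z0.244;  y-0.01 x0.001 z0.243;  y0.02 x0.001 z0.242;  y0.05 x0.002 z0.241; yrange [-0.101  0.049]
scene 1067
 slope deg -2.5
  y-0.16 x0.005 z0.249;  y-0.13 x0.004 z0.248;  y-0.10 x0.006 z0.247;  y-0.07 x0.008 z0.247;  y-0.04 x0.008 z0.246;  y-0.01 x0.006 z0.245;  y0.02 x0.005 z0.244;  y0.05 x0.007 z0.243;  y0.08 x0.008 z0.239;  y0.11 x0.008 z0.237;  y0.14 x0.008 z0.236;  y0.17 x0.006 z0.235; yrange [-0.151  0.168]
side 561
 slope deg -2.7
  y-0.16 x-0.000 z0.246;  y-0.13 x0.002 z0.248;  y-0.10 x0.003 z0.247;  y-0.07 x0.002 z0.246;  y-0.04 x-0.002 z0.246;  y-0.01 x-0.007 z0.244;  y0.02 x0.012 z0.242;  y0.05 x0.011 z0.242;  y0.08 x0.020 z0.236;  y0.11 x0.014 z0.237;  y0.14 x0.010 z0.236;  y0.17 x0.005 z0.235; yrange [-0.155  0.167]
t 16.45 tank xy -0.0002 -0.0539 z 0.307 gap 0.02203424971946761 F 63.23283076286316 [ 1.   0.1 -1.8] tooly -24.93 tilt [-0.  0. -1.]
[-0.36  0.24 -0.04  1.29  0.    1.64]
```

View pics/c2.png

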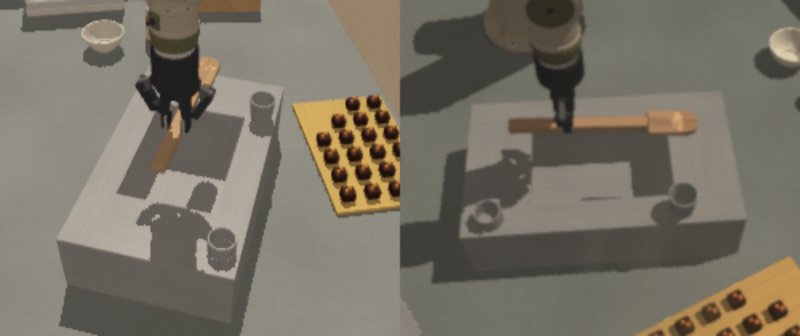

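The paddle is held about 2° off level and 100 mm above the deck. It runs from (510,125) to (697,122) in the scene crop, centred over the hatch, and the cup and ring haven't moved.

```bash
python3 -c "
from workcell import hand_in; print(hand_in())"
```

```text
the job is handed in; nothing more can be done
None
```

The paddle came out through the hatch handle first at about 29°, and I handed the job in at about 16 s with it gripped about 100 mm above the deck, within 3° of level and centred over the hatch; no verdict came back.

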